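# Brace the reagent jug and unlock its safety cap

## Task

Get the reagent jug ready for use: first swing the yellow hinged brace across the open side of the cradle until it snaps past its detent and sits fully home against its stop; then press the red safety cap down firmly, turn it anticlockwise (seen from above) to its stop, and let go so that it springs back up unlocked. Keep the jug standing in its cradle, and leave the tube rack, the amber bottle and the sample pot where they are.

Things in the scene. Friction and masses are not known exactly. Their poses are not given: they have to be found in the camera images.
- cradle: Fixed aluminium base plate 230 x 210 x 8 mm with 30 mm high (38 mm above the table) blue walls round the jug on its -x, +x and +y sides; its -y side is closed only by a 6 mm lip and the brace. Origin: table level, on the middle axis of the jug's nest; z up. The brace's hinge post stands at x -85, y -92 mm, a dark catch post at x 55, y -92 mm (top 65 mm above the table, a sprung brass roller on it up to 76 mm) and a dark end-stop plate 22 x 5 mm, 83 mm high, at x 83, y -79 mm.
- brace (a joint): Swing of the brace about the upright hinge, rad. 0: the brace points to the cradle's -y, square out from it; grows anticlockwise seen from above; 1.571 = fully home, lying along the cradle's +x across the open side of the jug, against its stop. It stays where it is left (about 1 N at the peg moves it). A sprung roller resists from about 1.45 rad with up to about 8 N at the peg, the peak is passed at about 1.52 rad, and from there it is pushed home and held.
- brace_hinge (a point): Point on the brace's hinge axis, level with the top of the peg (148 mm above the table).
- brace_peg (a point): Centre of the top of the upright round push peg near the brace's free end: 16 mm diameter steel with a red 18 mm cap on its upper 18 mm, 148 mm above the table, standing 42 mm clear above the bar, 168 mm from the hinge axis. The yellow bar below it is 12 mm thick, 24 mm tall (82 to 106 mm above the table) and reaches 182 mm from the hinge axis.
- jug_mid (a point): Centre of the white loose jug's block, which is 118 x 138 mm, shoulder 137 mm above the table, 0.7 to 1 kg, standing in the cradle with about 4 mm play; this point 70 mm above the table. Axes as the cradle's at the start; z up.
- cap_grip (a point): Point on the axis of the red round safety cap, 16 mm above its lower rim, 174 mm above the table (cap released). Cap: 46 mm diameter, 30 mm high, finely ribbed, in the middle of the jug's top, its rim 158 mm and its top 188 mm above the table; a neck collar of 54 mm diameter lies below it, up to 149 mm above the table. White pointer stripe on top along the cap's +x.
- cap (a joint): Turn of the cap, rad: 0 = locked, grows anticlockwise seen from above, end stop at 1.25 (unlocked). Not pressed, it turns only about 0.1 to 0.25 before it catches; pressed down it turns freely, and stays where left. Past about 1.0 it may be let up.
- cap_press (a joint): How far the cap is pressed down, m: 0 = up, 0.008 = bottom. Spring: 6 N to start, 11 N at the bottom. It must be down at least 0.005 to turn past the catch.
- rack_mid (a point): Bystander: white rack 60 x 110 mm with 8 purple-capped sample tubes, 84 mm high; point half-way up.
- amber_mid (a point): Bystander: amber bottle, 60 mm diameter, 125 mm high; point half-way up.
- pot_mid (a point): Bystander: clear sample pot with yellow lid, 64 mm diameter, 75 mm high; point half-way up.

How it is judged:
By the outcome, as a careful person would: the job done as asked, in the order asked, and still so for the second after the job is handed in, with the robot touching nothing.
It also fails if it takes over 54 s, if anything falls off the work surface, if the arm or the gripper's body presses on something with over 40 N, if the wrist force passes 120 N, or if a joint passes its speed limit or range.

## Robot

A 7-joint arm with a two-finger parallel gripper is mounted at the origin on the work surface. World frame = base frame: x ahead of the robot, y to its left, z up, the work surface at z = 0. Lengths are in m, angles in degrees, forces in N, time in s.
With the tool pointing down it reaches from about 0.4 to 0.925 m from the base axis. Payload 4.1 kg.
Tool frame: the origin (TCP) lies at the very end of the fingers, on their centre line; the grasp point (between the pads) lies 19 mm behind it; z points along the fingers, x is the direction in which the jaws open and shut, and the axes are right-handed (so a half turn about z gives the same grasp; the last joint's range is limited). The gripper opens to 85 mm and grips with 20 to 120 N. Pads are 22 mm wide; open, the fingers measure 114 mm over their backs; the gripper's body (76 mm by 85 mm) begins 54 mm behind the grasp point. The pads swing forward as they close: fully open they stand 13 mm farther back than shut.
Start: joints at [-70.13, 22.827, 2.584, 88.041, -1.071, 69.15, -2.905], TCP at [0.28, 0.587, 0.231] pointing down, gripper open.
Joint ranges: [-161.44, 161.44], [-28.35, 127.94], [-78.24, 83.42], [0, 140.83], [-78.03, 258.03], [13.02, 114.36], [-168.23, 168.23]. Speed limits (degrees/s): [147.25, 147.25, 180, 180, 180, 180, 180].

## Interface

Orientations are given as a 3x3 rotation matrix whose columns are the frame's x, y, z axes.
In Python, from bench import ctrl gives the robot as it stands.
- The arm moves only by the tool drive_tool, never from a script. Its argument "commands" is a list of rows, each a list of 3 entries, a list of its own where there are three numbers: the finger opening in cm, from 0 to 8.54, then the shift along the tool's x, y, z in cm, then the turn, a rotation vector about the tool's x, y, z in degrees. In form: [[gripper, [tx, ty, tz], [rx, ry, rz]], ...]. A call has exactly 10 rows; each row shifts and turns the pose as measured when the row begins, along the tool's axes as they then stand; what a row does not reach is not made up. A row lasts 1/8 s, in which the tool goes at most 62.5 mm and 10.7 degrees, less where a joint would pass 70% of its speed; a pose out of reach is approached as far as the arm can. A call with a gripper value outside its range is refused whole. The fingers move at their own pace and stop on an object; "force" is the grip in N (left out, the last holds). Time passes only in rows, so rows that do not move let the fingers close, or fill a call up. It gives the time, the measured TCP pose, the force and the opening at its end, in the units of the state.
- ctrl.state(): the state, without advancing time (a new reading comes with each control period).
- ctrl.snapshot(name): name is "side" or "top"; returns (picture, depth): 400x640x3 uint8, red, green, blue; 400x640 float32, m along the optical axis (not along the pixel's ray), 0 where there is no reading.
- ctrl.get_calibration(name): a dict with "intrinsics" (3x3 intrinsics, pixels), "rvec" (rotation vector, rad) and "tvec" (3), from world to camera coordinates, as OpenCV has them. Camera axes: x right, y down, z forward; pixel columns grow to the right and rows downward; lengths in m; the calibration is good to about 2 mm. A picture is of the moment at which its call begins. get_calibration takes no time and is no camera call.
- ctrl.finish_job(): hands the job in, once; it reports no verdict.
Trained networks look in the newest picture that a camera, given by its name, has taken for a name from the list of things; names that differ only in an ending like _2 or _b are one class to them, and where a whole thing is asked for, a point or a joint stands for the part that bears it (a point fixed in the world has none). Each returns a list of dicts, best first, with "confidence" (0 to 1); they miss things now and then, are a little off and sometimes report something else, mostly with a low value. They report only what shows in the picture. A call takes as long as a camera call.
- ctrl.find_in(query, camera): "extent" ([centre column, centre row, width, height] in pixels, round what is visible of it).
- ctrl.silhouettes(query, camera): "pixels" (400x640 bool, what is visible of it) and "extent" ([centre column, centre row, width, height] in pixels, round what is visible of it).
The state is a dict: "t": time; "joint_pos": joint angles; "joint_velocities": joint speeds; "joint_efforts": joint torques, N m; "tool_pos": TCP position; "eef_rot": TCP orientation; "force": force on the tool from outside, world axes, zero at the start; "torque": the same for the moment, N m; "opening": finger opening in m.
Only numpy, scipy, OpenCV 4.12 (cv2) and the standard library are available. Lean on these libraries where they do the work, as an engineer would, in place of code of your own. Each camera call takes 0.05 s, during which the arm holds its last target. There are 200 camera calls.

## Working session

There is one attempt and no reset: what is moved stays moved. The work goes in short steps, Python scripts to look and compute and a tool call to move; the robot and the scene stay as the last step left them, time stands still between calls to the robot, and variables do not carry over. Pictures are saved under pics/ and viewed, about 8 in all and at most 12, crops included, and the job is handed in when it is done.

Besides the shell and the picture viewer there is one more tool, called as a command line: name --argument value ..., lists and objects as JSON in quotes. drive_tool: Moves the arm, as the interface text tells. Its arguments: {"type":"object","properties":{"commands":{"type":"array"},"force":{"type":"number"}},"required":["commands"]}

```bash
mkdir -p pics; cat > h.py <<'E'
import numpy as np, cv2
from bench import ctrl
def cal(n):
    c=ctrl.get_calibration(n); K=np.array(c["intrinsics"],float).reshape(3,3); R=cv2.Rodrigues(np.array(c["rvec"],float))[0]; return K,R,np.array(c["tvec"],float).ravel()
def cloud(n,d):
    K,R,t=cal(n); v,u=np.mgrid[:400,:640]; p=np.stack([(u-K[0,2])/K[0,0]*d,(v-K[1,2])/K[1,1]*d,d],-1)
    return (p-t)@R
def proj(n,P):
    K,R,t=cal(n); q=(np.atleast_2d(P)@R.T+t)@K.T; return q[:,:2]/q[:,2:]
def st():
    s=ctrl.state(); print(s["t"],np.round(s["tool_pos"],4),np.round(s["eef_rot"],3).tolist(),np.round(s["force"],1),s["opening"],np.round(s["joint_pos"],1)); return s
E
python3 - <<'E'
from h import *
s=st()
for n in("side","top"):
    im,d=ctrl.snapshot(n); cv2.imwrite(f"pics/{n}0.png",im[...,::-1]); np.save(f"pics/{n}0.npy",d)
    W=cloud(n,d); print(n,"cam",-cal(n)[1].T@cal(n)[2])
    for q in("brace","brace_peg","cap","jug_mid","cradle","rack_mid","amber_mid","pot_mid"):
        for r in ctrl.silhouettes(q,n)[:1]:
            m=r["pixels"]&(d>0); P=W[m]
            print(q,round(r["confidence"],2),np.round(r["extent"],0), m.sum(), np.round(np.percentile(P,[2,50,98],axis=0),3).tolist() if len(P) else "")
E
```

```text
0.0 [0.28   0.5859 0.2302] [[0.431, 0.902, -0.001], [0.902, -0.431, -0.002], [-0.002, 0.0, -1.0]] [-0.3 -0.6  0.2] 0.08553997428853816 [-70.1  22.9   2.6  88.1  -1.1  69.2  -2.9]
side cam [-0.04417874 -0.94259301  0.87374459]
brace 0.57 [337. 234.  59.  26.] 672 [[0.456, -0.24, 0.006], [0.517, -0.168, 0.104], [0.644, -0.065, 0.149]]
brace_peg 0.68 [337. 237.  60.  27.] 572 [[0.456, -0.24, 0.028], [0.518, -0.178, 0.104], [0.582, -0.083, 0.148]]
cap 0.73 [321. 186.  16.  19.] 180 [[0.532, -0.02, 0.161], [0.55, -0.009, 0.183], [0.575, 0.021, 0.19]]
jug_mid 0.73 [319. 209.  48.  59.] 1841 [[0.494, -0.068, 0.026], [0.536, -0.035, 0.122], [0.601, 0.059, 0.188]]
cradle 0.8 [322. 236.  88.  43.] 1970 [[0.441, -0.236, 0.006], [0.491, -0.091, 0.019], [0.65, 0.08, 0.132]]
rack_mid 0.71 [424. 298.  49.  45.] 1453 [[0.567, -0.495, 0.002], [0.591, -0.449, 0.049], [0.643, -0.39, 0.086]]
amber_mid 0.94 [237. 181.  15.  32.] 423 [[0.389, 0.344, 0.003], [0.412, 0.356, 0.065], [0.45, 0.5, 0.127]]
pot_mid 0.73 [288. 173.  21.  26.] 326 [[0.597, 0.314, 0.001], [0.619, 0.329, 0.046], [0.675, 0.372, 0.08]]
[... 221 characters left out ...]
 [0.517, -0.165, 0.106], [0.566, -0.077, 0.149]]
cap 0.69 [315. 183.  13.  18.] 200 [[0.537, -0.014, 0.18], [0.557, 0.005, 0.186], [0.576, 0.024, 0.189]]
jug_mid 0.65 [316. 183.  49.  44.] 1974 [[0.499, -0.06, 0.078], [0.548, 0.004, 0.134], [0.612, 0.071, 0.188]]
cradle 0.67 [344. 191. 117.  74.] 2944 [[0.446, -0.215, 0.002], [0.521, -0.061, 0.009], [0.671, 0.091, 0.113]]
rack_mid 0.71 [457. 173.  37.  24.] 794 [[0.573, -0.486, 0.002], [0.607, -0.427, 0.05], [0.645, -0.38, 0.087]]
amber_mid 0.6 [195. 232.  27.  25.] 428 [[0.394, 0.346, 0.011], [0.419, 0.363, 0.086], [0.445, 0.392, 0.127]]
pot_mid 0.61 [208. 167.  29.  25.] 439 [[0.6, 0.318, 0.001], [0.625, 0.34, 0.073], [0.658, 0.373, 0.08]]
```

```bash
python3 - <<'E'
from h import *
a=cv2.imread("pics/top0.png")[130:280,240:440]; b=cv2.imread("pics/side0.png")[150:290,260:460]
cv2.imwrite("pics/v1.png",np.vstack([cv2.resize(a[:,:],(800,600),interpolation=2)[:600]])[:600])
cv2.imwrite("pics/v2.png",cv2.resize(b,(800,560),interpolation=2))
im=cv2.imread("pics/top0.png"); d=np.load("pics/top0.npy"); W=cloud("top",d); hsv=cv2.cvtColor(im,cv2.COLOR_BGR2HSV)
red=((hsv[...,0]<8)|(hsv[...,0]>172))&(hsv[...,1]>130)&(d>0)
peg=red&(abs(W[...,2]-.148)<.006); print("peg",W[peg].mean(0),peg.sum(),np.argwhere(peg).mean(0))
cap=(red)&(abs(W[...,2]-.188)<.006); print("cap",W[cap].mean(0),(W[cap].min(0)+W[cap].max(0))/2,np.ptp(W[cap],axis=0))
ye=(abs(hsv[...,0].astype(int)-26)<8)&(hsv[...,1]>120)&(abs(W[...,2]-.106)<.006)&(W[...,1]<0)
r=cv2.minAreaRect(W[ye][:,:2].astype(np.float32)*1000); print(r,cv2.boxPoints(r))
bl=(abs(hsv[...,0].astype(int)-110)<14)&(hsv[...,1]>90)&(abs(W[...,2]-.038)<.006)
r=cv2.minAreaRect(W[bl][:,:2].astype(np.float32)*1000); print("blue",r,bl.sum())
pl=(abs(W[...,2]-.008)<.003)&(abs(W[...,0]-.55)<.2)&(abs(W[...,1])<.2)
r=cv2.minAreaRect(W[pl][:,:2].astype(np.float32)*1000); print("plate",r,pl.sum())
j=(abs(W[...,2]-.137)<.004)&(abs(W[...,0]-.55)<.12)&(abs(W[...,1])<.12)
r=cv2.minAreaRect(W[j][:,:2].astype(np.float32)*1000); print("jug",r,j.sum())
E
```

```text
peg [ 0.55762198 -0.15608163  0.14834715] 12 [182.75 370.25]
cap [0.55660492 0.00375011 0.18615706] [0.55707988 0.0038617  0.18673985] [0.04440576 0.04142142 0.00866253]
((516.5750732421875, -160.67459106445312), (13.791961669921875, 148.90264892578125), 31.955440521240234) [[ 471.32004 -101.15539]
 [ 550.1282  -227.49333]
 [ 561.8301  -220.19379]
 [ 483.02197  -93.85585]]
blue ((226.02352905273438, -410.502197265625), (1128.847900390625, 168.7269744873047), 63.615760803222656) 258
plate ((550.0093994140625, -0.031768798828125), (399.35430908203125, 396.4942626953125), 89.94068908691406) 2060
jug ((559.5648193359375, 5.5258636474609375), (117.7666015625, 99.61002349853516), 89.8064193725586) 901
```

View pics/v1.png

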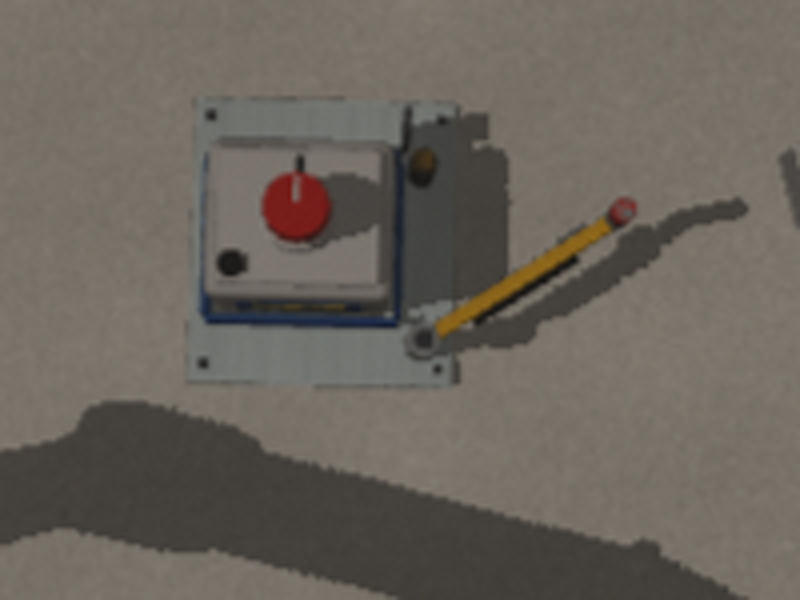

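View pics/v2.png

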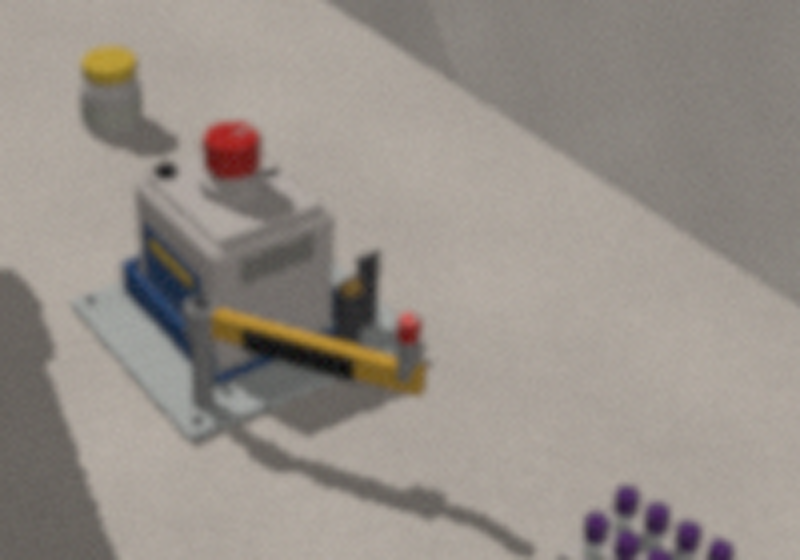

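The views agree. The cradle is aligned with the world axes to within a degree or two. The brace stands at about 0.55 rad, with its peg near top px (395,182). The cap stripe points along +x, so it is locked. Next I refine the peg, hinge and yaw.

```bash
python3 - <<'E'
from h import *
im=cv2.imread("pics/top0.png"); d=np.load("pics/top0.npy"); W=cloud("top",d); hsv=cv2.cvtColor(im,cv2.COLOR_BGR2HSV)
red=((hsv[...,0]<8)|(hsv[...,0]>172))&(hsv[...,1]>90)&(d>0)
def hit(n,uv,z):
    K,R,t=cal(n); r=R.T@np.linalg.inv(K)@[uv[0],uv[1],1]; c=-R.T@t; return c+r*(z-c[2])/r[2]
peg=red&(W[...,1]<-.15)&(W[...,2]>.12)&(W[...,0]>.5); print("peg",W[peg].mean(0),peg.sum(),np.ptp(W[peg],axis=0), hit("top",np.argwhere(peg).mean(0)[::-1],.148))
for z in (.038,.137):
    bl=(abs(W[...,2]-z)<.005)&(abs(W[...,0]-.557)<.085)&(abs(W[...,1]-.004)<.085)
    print(z,cv2.minAreaRect(W[bl][:,:2].astype(np.float32)*1000),bl.sum())
# plate corners by viewed crop px
c=np.array([[197,97],[456,103],[455,383],[187,383]])/4+[240,130]
P=np.array([hit("top",x,.008)[:2] for x in c]); print("plate",P.round(3).tolist(),P.mean(0), np.degrees(np.arctan2(*(P[1]-P[2])[::-1])),np.degrees(np.arctan2(*(P[0]-P[3])[::-1])))
q=np.array([422,340])/4+[240,130]; print("hinge", [hit("top",q,z).round(3) for z in(.106,.112,.12)])
q=np.array([297,176])/4+[240,130];q2=np.array([297,207])/4+[240,130]; print("stripe",hit("top",q,.188)-hit("top",q2,.188),hit("top",q2,.188))
s=cv2.imread("pics/side0.png"); d2=np.load("pics/side0.npy"); W2=cloud("side",d2);h2=cv2.cvtColor(s,cv2.COLOR_BGR2HSV)
r2=((h2[...,0]<8)|(h2[...,0]>172))&(h2[...,1]>110)&(d2>0)
p=r2&(W2[...,1]<-.15); print("side peg",W2[p].mean(0),p.sum())
p=r2&(W2[...,1]>-.1)&(W2[...,2]>.184)&(W2[...,0]>.5)&(W2[...,2]<.192)&(abs(W2[...,1])<.1); print("side cap",W2[p].mean(0),p.sum())
E
```

```text
peg [ 0.55877483 -0.2259131   0.14586441] 27 [0.01447434 0.01558562 0.01914017] [ 0.55843701 -0.22556471  0.148     ]
0.038 ((565.817626953125, 1.4778366088867188), (151.69647216796875, 162.7122802734375), 0.14541590213775635) 135
0.137 ((557.3252563476562, 2.250476837158203), (124.06167602539062, 101.67115020751953), 87.89564514160156) 1008
plate [[0.674, 0.089], [0.668, -0.12], [0.443, -0.117], [0.443, 0.094]] [ 0.55714718 -0.01350492] -0.7216730111239205 -1.3822300126990705
hinge [array([ 0.469, -0.087,  0.106]), array([ 0.469, -0.087,  0.112]), array([ 0.468, -0.086,  0.12 ])]
stripe [2.15958769e-02 5.85174533e-05 0.00000000e+00] [0.5542561  0.00168975 0.188     ]
side peg [ 0.57389286 -0.38121776  0.05779946] 86
side cap [ 0.55129804 -0.00133066  0.18750373] 72
```

drive_tool --commands '[[0, [-3.25, 2.94, 0], [0, 0, 0]], [0, [-3.25, 2.94, 0], [0, 0, 0]], [0, [-3.25, 2.94, 0], [0, 0, 0]], [0, [-3.25, 2.94, 0], [0, 0, 0]], [0, [-3.25, 2.94, 0], [0, 0, 0]], [0, [-3.25, 2.94, 0], [0, 0, 0]], [0, [-3.25, 2.94, 0], [0, 0, 0]], [0, [-3.25, 2.94, 0], [0, 0, 0]], [0, [-3.25, 2.94, 0], [0, 0, 0]], [0, [-3.25, 2.94, 0], [0, 0, 0]]]' --force 80

```text
t: 2.15
tool_pos: [0.4091, 0.158, 0.2315]
eef_rot: [[0.425, 0.905, 0.004], [0.905, -0.425, 0.006], [0.007, 0.001, -1.0]]
force: [0.3, 0.0, 0.4]
opening: -0.0001
```

```bash
cat >> h.py <<'E'
def to(x,y,z,phi=None):
    s=ctrl.state(); R=np.array(s["eef_rot"]); t=np.array(s["tool_pos"])
    a=np.degrees(np.arctan2(R[1,0],R[0,0])); w=np.array([x,y,z])-t
    tilt=np.cross(R[:,2],[0,0,-1]); 
    print("t",s["t"],"tcp",t.round(4),"phi",a.round(1),"F",np.round(s["force"],1),"op",round(s["opening"],4)); print(" total shift cm",(R.T@w*100).round(2),"rz",None if phi is None else -(phi-a).round(1),"tilt deg tool",np.degrees(R.T@tilt).round(2))
E
python3 -c "
from h import *
to(.53,-.254,.23,45); st()"
```

```text
t 2.15 tcp [0.4091 0.158  0.2315] phi 64.9 F [0.3 0.  0.4] op -0.0001
 total shift cm [-32.17  28.44  -0.06] rz 19.9 tilt deg tool [ 0.03 -0.41  0.  ]
2.15 [0.4091 0.158  0.2315] [[0.425, 0.905, 0.004], [0.905, -0.425, 0.006], [0.007, 0.001, -1.0]] [0.3 0.  0.4] -0.00013842803491934526 [-44.6   0.3  18.2 115.8  -0.4  63.5  38.6]
```

drive_tool --commands '[[0, [-4.0, 3.55, 0], [0, 0, 0]], [0, [-4.0, 3.55, 0], [0, 0, 0]], [0, [-4.0, 3.55, 0], [0, 0, 0]], [0, [-4.0, 3.55, 0], [0, 0, 0]], [0, [-4.0, 3.55, 0], [0, 0, 0]], [0, [-4.0, 3.55, 0], [0, 0, 0]], [0, [-4.0, 3.55, 0], [0, 0, 0]], [0, [-4.0, 3.55, 0], [0, 0, 0]], [0, [0, 0, 0], [0, 0, 10]], [0, [0, 0, 0], [0, 0, 10]]]'

```text
t: 3.4
tool_pos: [0.5348, -0.2703, 0.2321]
eef_rot: [[0.718, 0.696, 0.013], [0.696, -0.718, 0.006], [0.014, 0.005, -1.0]]
force: [0.1, -0.2, -0.4]
opening: 0.0003
```

```bash
python3 -c "
from h import *
to(.53,-.254,.12,45)"
```

```text
t 3.4 tcp [ 0.5348 -0.2703  0.2321] phi 44.1 F [ 0.1 -0.2 -0.4] op 0.0003
 total shift cm [ 0.63 -1.56 11.21] rz -0.9 tilt deg tool [ 0.27 -0.79  0.  ]
```

drive_tool --commands '[[0, [0.3, -0.8, 2.5], [0.3, -0.8, 0]], [0, [0.3, -0.8, 3.0], [0, 0, 0]], [0, [0, 0, 3.0], [0, 0, 0]], [0, [0, 0, 2.0], [0, 0, 0]], [0, [0, 0, 0.7], [0, 0, 0]], [0, [0, 0, 0], [0, 0, 0]], [0, [0, 0, 0], [0, 0, 0]], [0, [0, 0, 0], [0, 0, 0]], [0, [0, 0, 0], [0, 0, 0]], [0, [0, 0, 0], [0, 0, 0]]]'

```text
t: 4.65
tool_pos: [0.5317, -0.2558, 0.1211]
eef_rot: [[0.719, 0.695, 0.007], [0.695, -0.719, -0.003], [0.003, 0.007, -1.0]]
force: [0.2, 0.1, -0.0]
opening: 0.0002
```

```bash
python3 -c "
from h import *
to(.53,-.254,.12,45)
for n in('side','top'):
  im,d=ctrl.snapshot(n); cv2.imwrite(f'pics/{n}1.png',im[...,::-1])
a=cv2.imread('pics/top1.png')[130:280,260:460]; b=cv2.imread('pics/side1.png')[130:280,260:460]
cv2.imwrite('pics/v3.png',cv2.resize(np.hstack([a,b]),(800,300),interpolation=2))
"
```

```text
t 4.65 tcp [ 0.5317 -0.2558  0.1211] phi 44.0 F [ 0.2  0.1 -0. ] op 0.0002
 total shift cm [ 0.   -0.25  0.11] rz -1.0 tilt deg tool [ 0.4  -0.19  0.  ]
```

View pics/v3.png

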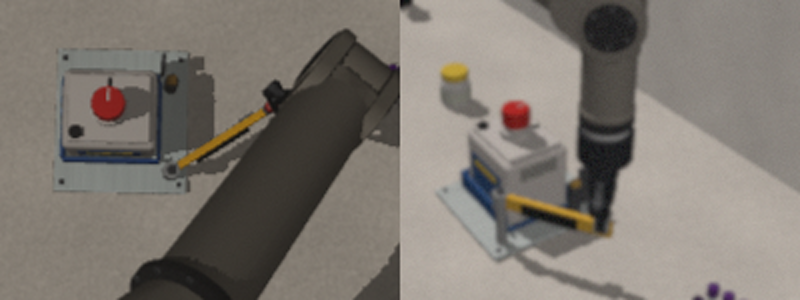

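```bash
cat >> h.py <<'E'
H=np.array([.468,-.088])
def plan(betas,phis,r=.0235):
    s=ctrl.state(); R=np.array(s["eef_rot"]); p=np.array(s["tool_pos"])[:2]; a=np.degrees(np.arctan2(R[1,0],R[0,0]))
    v=p-H; print("start",p.round(4),a.round(1),"est beta",np.degrees(np.arctan2(v[1]+r*np.sin(np.radians(a)),v[0]+r*np.cos(np.radians(a)))).round(1),"rad",np.linalg.norm(v+r*np.array([np.cos(np.radians(a)),np.sin(np.radians(a))])).round(4))
    for b,f in zip(betas,phis):
        b=np.radians(b); fr=np.radians(f); q=H+.168*np.array([np.cos(b),np.sin(b)])-r*np.array([np.cos(fr),np.sin(fr)])
        w=q-p; ar=np.radians(a); print([round(100*(np.cos(ar)*w[0]+np.sin(ar)*w[1]),2),round(100*(np.sin(ar)*w[0]-np.cos(ar)*w[1]),2),0],"rz",round(a-f,1),q.round(3)); p,a=q,f
E
python3 -c "
from h import *
plan(np.linspace(-57,-25,10)+0,np.linspace(46,70,10))"
```

```text
start [ 0.5316 -0.2558] 44.0 est beta -62.0 rad 0.1715
[np.float64(1.52), np.float64(0.09), 0] rz -2.0 [ 0.543 -0.246]
[np.float64(1.02), np.float64(0.31), 0] rz -2.7 [ 0.553 -0.241]
[np.float64(1.03), np.float64(0.3), 0] rz -2.7 [ 0.562 -0.235]
[np.float64(1.03), np.float64(0.28), 0] rz -2.7 [ 0.57  -0.229]
[np.float64(1.03), np.float64(0.26), 0] rz -2.7 [ 0.578 -0.222]
[np.float64(1.04), np.float64(0.25), 0] rz -2.7 [ 0.586 -0.214]
[np.float64(1.04), np.float64(0.23), 0] rz -2.7 [ 0.593 -0.207]
[np.float64(1.04), np.float64(0.22), 0] rz -2.7 [ 0.6   -0.199]
[np.float64(1.04), np.float64(0.2), 0] rz -2.7 [ 0.607 -0.19 ]
[np.float64(1.04), np.float64(0.18), 0] rz -2.7 [ 0.612 -0.181]
```

drive_tool --commands '[[0, [1.5, 0, 0], [0, 0, -2]], [0, [1.0, 0.3, 0], [0, 0, -2.7]], [0, [1.0, 0.3, 0], [0, 0, -2.7]], [0, [1.0, 0.3, 0], [0, 0, -2.7]], [0, [1.0, 0.3, 0], [0, 0, -2.7]], [0, [1.0, 0.3, 0], [0, 0, -2.7]], [0, [1.0, 0.2, 0], [0, 0, -2.7]], [0, [1.0, 0.2, 0], [0, 0, -2.7]], [0, [1.0, 0.2, 0], [0, 0, -2.7]], [0, [1.0, 0.2, 0], [0, 0, -2.7]]]'

```text
t: 6.0
tool_pos: [0.6149, -0.1785, 0.1213]
eef_rot: [[0.307, 0.952, 0.008], [0.952, -0.307, -0.005], [-0.002, 0.009, -1.0]]
force: [1.3, -1.1, -0.6]
opening: 0.0001
```

```bash
python3 -c "
from h import *
st()
plan(np.linspace(-26,-7,7),np.linspace(72,87,7))"
```

```text
6.0 [ 0.6149 -0.1785  0.1213] [[0.307, 0.952, 0.008], [0.952, -0.307, -0.005], [-0.002, 0.009, -1.0]] [ 1.3 -1.1 -0.6] 9.131515716964313e-05 [-10.7  30.6  31.8  97.1 -18.5  57.1  99.7]
start [ 0.6149 -0.1785] 72.1 est beta -23.8 rad 0.1685
[np.float64(-0.62), np.float64(-0.13), 0] rz 0.1 [ 0.612 -0.184]
[np.float64(0.92), np.float64(0.21), 0] rz -2.5 [ 0.617 -0.176]
[np.float64(0.93), np.float64(0.2), 0] rz -2.5 [ 0.621 -0.167]
[np.float64(0.93), np.float64(0.18), 0] rz -2.5 [ 0.625 -0.159]
[np.float64(0.93), np.float64(0.17), 0] rz -2.5 [ 0.628 -0.15 ]
[np.float64(0.93), np.float64(0.16), 0] rz -2.5 [ 0.631 -0.141]
[np.float64(0.93), np.float64(0.15), 0] rz -2.5 [ 0.634 -0.132]
```

drive_tool --commands '[[0, [0.9, 0.2, 0], [0, 0, -2.5]], [0, [0.9, 0.2, 0], [0, 0, -2.5]], [0, [0.9, 0.2, 0], [0, 0, -2.5]], [0, [0.9, 0.2, 0], [0, 0, -2.5]], [0, [0.9, 0.2, 0], [0, 0, -2.5]], [0, [0.8, 0.1, 0], [0, 0, -2.5]], [0, [0.6, 0.1, 0], [0, 0, -1]], [0, [0.6, 0, 0], [0, 0, 0]], [0, [0.6, 0, 0], [0, 0, 0]], [0, [0.6, 0, 0], [0, 0, 0]]]'

```text
t: 7.25
tool_pos: [0.6378, -0.1122, 0.1215]
eef_rot: [[0.015, 1.0, 0.009], [1.0, -0.015, -0.022], [-0.022, 0.009, -1.0]]
force: [1.8, -16.8, -2.9]
opening: -0.0003
```

```bash
python3 -c "
from h import *
st()
plan([-1],[89])"
```

```text
7.25 [ 0.6378 -0.1122  0.1215] [[0.015, 1.0, 0.009], [1.0, -0.015, -0.022], [-0.022, 0.009, -1.0]] [  1.8 -16.8  -2.9] -0.00031064728252187514 [-14.5  30.3  27.7  96.1 -14.9  56.7 107.2]
start [ 0.6378 -0.1122] 89.1 est beta -0.2 rad 0.1701
[np.float64(-0.23), np.float64(-0.22), 0] rz 0.1 [ 0.636 -0.114]
```

drive_tool --commands '[[0, [0.7, 0, 0], [0, 0, 0]], [0, [0.7, 0, 0], [0, 0, 0]], [0, [-1.5, 0, 0], [0, 0, 0]], [0, [-2.5, 0, 0], [0, 0, 0]], [0, [0, 0, -4], [0, 0, 0]], [0, [0, 0, -5], [0, 0, 0]], [0, [-3, 0, -4], [0, 0, 0]], [8.5, [-5, 0, -1], [0, 0, 0]], [8.5, [-5, 0, 0], [0, 0, 0]], [8.5, [0, 0, 0], [0, 0, 0]]]'

```text
t: 8.5
tool_pos: [0.6342, -0.2721, 0.272]
eef_rot: [[0.012, 1.0, 0.012], [0.999, -0.011, -0.03], [-0.03, 0.013, -0.999]]
force: [0.3, 0.6, -1.0]
opening: 0.0546
```

```bash
python3 - <<'E'
from h import *
st()
for n in("side","top"):
    im,d=ctrl.snapshot(n); cv2.imwrite(f"pics/{n}2.png",im[...,::-1]); W=cloud(n,d)
    hsv=cv2.cvtColor(im,cv2.COLOR_RGB2HSV); red=((hsv[...,0]<8)|(hsv[...,0]>172))&(hsv[...,1]>90)&(d>0)
    for nm,m in (("peg",red&(W[...,1]<-.05)&(W[...,2]>.125)&(W[...,2]<.156)&(W[...,0]>.58)),("cap",red&(abs(W[...,2]-.187)<.005)&(abs(W[...,1])<.06))):
        if m.sum(): print(n,nm,m.sum(),W[m].mean(0).round(4),((W[m].min(0)+W[m].max(0))/2).round(4))
    if n=="top":
        ye=(abs(hsv[...,0].astype(int)-26)<8)&(hsv[...,1]>110)&(abs(W[...,2]-.106)<.006)&(W[...,1]<-.03)&(W[...,0]>.4)
        v=cv2.fitLine(W[ye][:,:2].astype(np.float32),2,0,.01,.01).ravel(); print("bar",v,np.degrees(np.arctan(v[1]/v[0])))
a=cv2.imread('pics/top2.png')[130:280,240:440]; b=cv2.imread('pics/side2.png')[130:280,240:440]
cv2.imwrite('pics/v4.png',cv2.resize(np.hstack([a,b]),(800,300),interpolation=2))
E
```

```text
8.5 [ 0.6342 -0.2721  0.272 ] [[0.012, 1.0, 0.012], [0.999, -0.011, -0.03], [-0.03, 0.013, -0.999]] [ 0.3  0.6 -1. ] 0.05459875607701749 [ -2.2  27.8  31.8  80.6 -13.5  74.3 119.3]
side peg 20 [ 0.6315 -0.0948  0.1415] [ 0.6321 -0.0931  0.1414]
side cap 88 [ 0.5512 -0.0021  0.1871] [ 5.527e-01 -1.000e-04  1.865e-01]
top peg 22 [ 0.6367 -0.0907  0.146 ] [ 0.6377 -0.0893  0.1451]
top cap 201 [0.5577 0.0042 0.186 ] [0.5571 0.0039 0.1865]
bar [ 0.99978495 -0.02073767  0.55568475 -0.08792196] -1.188266
```

View pics/v4.png

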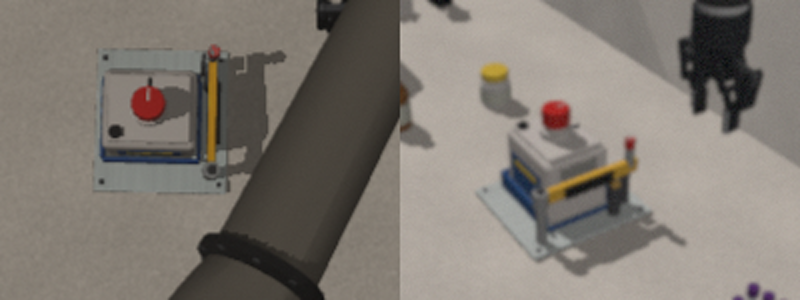

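Brace is home: the bar lies at -1.2° against a cradle yaw of about -1°, with the peg at top crop px (214,50). The jug and cap are undisturbed. Next is the cap.

drive_tool --commands '[[8.5, [5.5, -1.6, 0], [0.7, 1.7, 0]], [8.5, [5.5, -1.6, 0], [0, 0, 0]], [8.5, [5.5, -1.6, 0], [0, 0, 0]], [8.5, [5.5, -1.6, 0], [0, 0, 0]], [8.5, [5.5, -1.6, 0], [0, 0, 0]], [8.5, [0, 0, 0], [0, 0, 10.5]], [8.5, [0, 0, 0], [0, 0, 10.5]], [8.5, [0, 0, 0], [0, 0, 10.5]], [8.5, [0, 0, 0], [0, 0, 10.5]], [8.5, [0, 0, 0], [0, 0, 10.5]]]'

```text
t: 9.85
tool_pos: [0.5487, 0.0465, 0.2676]
eef_rot: [[0.789, 0.614, -0.009], [0.614, -0.789, 0.023], [0.007, -0.023, -1.0]]
force: [1.0, -0.3, -0.0]
opening: 0.085
```

```bash
python3 -c "
from h import *
st(); to(.5555,.0025,.21,17)"
```

```text
9.85 [0.5487 0.0465 0.2676] [[0.789, 0.614, -0.009], [0.614, -0.789, 0.023], [0.007, -0.023, -1.0]] [ 1.  -0.3 -0. ] 0.08497717310857446 [-36.9  13.1  34.   99.4  -9.2  70.4  37.4]
t 9.85 tcp [0.5487 0.0465 0.2676] phi 37.9 F [ 1.  -0.3 -0. ] op 0.085
 total shift cm [-2.2   4.02  5.65] rz 20.9 tilt deg tool [-1.35 -0.37  0.  ]
```

drive_tool --commands '[[8.5, [-1.1, 2.0, 0], [-1.3, -0.4, 0]], [8.5, [-1.1, 2.0, 0], [0, 0, 0]], [8.5, [0, 0, 2], [0, 0, 7]], [8.5, [0, 0, 2], [0, 0, 7]], [8.5, [0, 0, 1.5], [0, 0, 7]], [8.5, [0, 0, 0], [0, 0, 0]], [8.5, [0, 0, 0], [0, 0, 0]], [8.5, [0, 0, 0], [0, 0, 0]], [8.5, [0, 0, 0], [0, 0, 0]], [8.5, [0, 0, 0], [0, 0, 0]]]'

```text
t: 11.1
tool_pos: [0.5559, 0.0004, 0.2125]
eef_rot: [[0.95, 0.313, 0.003], [0.313, -0.95, -0.002], [0.002, 0.002, -1.0]]
force: [0.5, 0.7, -0.4]
opening: 0.085
```

```bash
python3 -c "
from h import *
to(.5555,.0025,.166,17)"
```

```text
t 11.1 tcp [5.559e-01 4.000e-04 2.125e-01] phi 18.2 F [ 0.5  0.7 -0.4] op 0.085
 total shift cm [ 0.01 -0.22  4.65] rz 1.2 tilt deg tool [ 0.13 -0.12  0.  ]
```

drive_tool --commands '[[8.5, [0, -0.2, 1.5], [0, 0, 0]], [8.5, [0, 0, 1.8], [0, 0, 0]], [8.5, [0, 0, 1.3], [0, 0, 0]], [8.5, [0, 0, 0.5], [0, 0, 0]], [8.5, [0, 0, 0], [0, 0, 0]], [4, [0, 0, 0], [0, 0, 0]], [4, [0, 0, 0], [0, 0, 0]], [4, [0, 0, 0], [0, 0, 0]], [4, [0, 0, 0], [0, 0, 0]], [4, [0, 0, 0], [0, 0, 0]]]' --force 70

```text
t: 12.35
tool_pos: [0.5568, 0.0032, 0.159]
eef_rot: [[0.949, 0.315, 0.006], [0.315, -0.949, -0.001], [0.006, 0.003, -1.0]]
force: [1.3, -0.4, -2.0]
opening: 0.0441
```

```bash
python3 -c "
from h import *
to(.5555,.0025,.152,17)
for n in('side','top'):
  im,d=ctrl.snapshot(n); cv2.imwrite(f'pics/{n}3.png',im[...,::-1])
a=cv2.imread('pics/top3.png')[130:250,250:410]; b=cv2.imread('pics/side3.png')[140:260,260:420]
cv2.imwrite('pics/v5.png',cv2.resize(np.hstack([a,b]),(800,300),interpolation=2))
"
```

```text
t 12.35 tcp [0.5568 0.0032 0.159 ] phi 18.3 F [ 1.3 -0.4 -2. ] op 0.0441
 total shift cm [-0.15  0.02  0.7 ] rz 1.3 tilt deg tool [ 0.17 -0.32  0.  ]
```

View pics/v5.png

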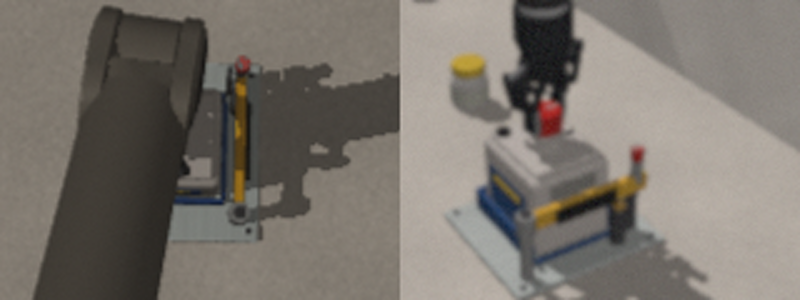

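The cap (side crop px ≈ (550,118)) is held between the fingers and the brace is still home. Pressing next.

drive_tool --commands '[[4, [0, 0, 0.3], [0, 0, 0]], [4, [0, 0, 0.3], [0, 0, 0]], [4, [0, 0, 0.3], [0, 0, 0]], [4, [0, 0, 0.3], [0, 0, 0]], [4, [0, 0, 0.3], [0, 0, 0]], [4, [0, 0, 0.3], [0, 0, 0]], [4, [0, 0, 0.3], [0, 0, 0]], [4, [0, 0, 0.3], [0, 0, 0]], [4, [0, 0, 0.3], [0, 0, 0]], [4, [0, 0, 0.3], [0, 0, 0]]]' --force 80

```text
t: 13.7
tool_pos: [0.5574, 0.0033, 0.1506]
eef_rot: [[0.949, 0.314, 0.002], [0.314, -0.949, 0.015], [0.007, -0.013, -1.0]]
force: [-6.0, 0.4, 21.0]
opening: 0.044
```

drive_tool --commands '[[4, [0, 0, 0.25], [0, 0, -6]], [4, [0, 0, 0.25], [0, 0, -7]], [4, [0, 0, 0.25], [0, 0, -7]], [4, [0, 0, 0.25], [0, 0, -7]], [4, [0, 0, 0.25], [0, 0, -7]], [4, [0, 0, 0.25], [0, 0, -7]], [4, [0, 0, 0.25], [0, 0, -7]], [4, [0, 0, 0.25], [0, 0, -7]], [4, [0, 0, 0.25], [0, 0, -6]], [4, [0, 0, 0.25], [0, 0, -5]]]'

```text
t: 14.95
tool_pos: [0.5583, 0.0042, 0.1506]
eef_rot: [[0.059, 0.998, 0.001], [0.998, -0.059, 0.028], [0.028, -0.0, -1.0]]
force: [-6.0, 1.8, 14.5]
opening: 0.0441
```

```bash
python3 -c "
from h import *
s=st(); print(s['torque']); to(.5565,.003,.1505,90)"
```

```text
14.95 [0.5583 0.0042 0.1506] [[0.059, 0.998, 0.001], [0.998, -0.059, 0.028], [0.028, -0.0, -1.0]] [-6.   1.8 14.5] 0.04412085119408388 [-21.3  18.9  21.4 106.5 -10.2  56.1  91.4]
[-0.28353874  1.12790766 -0.02833403]
t 14.95 tcp [0.5583 0.0042 0.1506] phi 86.6 F [-6.   1.8 14.5] op 0.0441
 total shift cm [-0.13 -0.17  0.01] rz -3.4 tilt deg tool [-0.02 -1.6   0.  ]
```

drive_tool --commands '[[4, [0, 0, 0.25], [0, -0.8, -3]], [4, [0, 0, 0.25], [0, -0.8, -3]], [4, [0, 0, 0.25], [0, 0, -3]], [4, [0, 0, 0.25], [0, 0, -3]], [4, [0, 0, 0.25], [0, 0, -3]], [4, [0, 0, 0.25], [0, 0, -3]], [4, [0, 0, 0.25], [0, 0, -3]], [4, [0, 0, 0.25], [0, 0, -3]], [4, [0, 0, 0.25], [0, 0, -3]], [4, [0, 0, 0.25], [0, 0, -3]]]'

```text
t: 16.2
tool_pos: [0.563, 0.007, 0.1501]
eef_rot: [[-0.408, 0.913, 0.013], [0.913, 0.407, 0.03], [0.023, 0.024, -0.999]]
force: [-2.2, 2.1, 11.0]
opening: 0.044
```

```bash
python3 -c "
from h import *
s=st(); print(s['torque']); to(.5565,.003,.1505,90)"
```

```text
16.2 [0.563  0.007  0.1501] [[-0.408, 0.913, 0.013], [0.913, 0.407, 0.03], [0.023, 0.024, -0.999]] [-2.2  2.1 11. ] 0.0440293782091118 [-17.2  18.6  16.1 106.3  -8.3  55.3 116.8]
[ 0.29559993  0.32458635 -0.1109885 ]
t 16.2 tcp [0.563  0.007  0.1501] phi 114.1 F [-2.2  2.1 11. ] op 0.044
 total shift cm [-0.1  -0.76 -0.06] rz 24.1 tilt deg tool [ 1.39 -1.29  0.  ]
```

drive_tool --commands '[[4, [0, 0, -0.4], [0, 0, 0]], [4, [0, 0, -0.4], [0, 0, 0]], [8.5, [0, 0, 0], [0, 0, 0]], [8.5, [0, 0, 0], [0, 0, 0]], [8.5, [0, 0, 0], [0, 0, 0]], [8.5, [0, 0, -1.5], [0, 0, 0]], [8.5, [0, 0, -4], [0, 0, 0]], [8.5, [-3, -4, -2], [0, 0, 0]], [8.5, [-3, -4, 0], [0, 0, 0]], [8.5, [-3, -4, 0], [0, 0, 0]]]'

```text
t: 17.45
tool_pos: [0.49, -0.1266, 0.2355]
eef_rot: [[-0.417, 0.909, 0.015], [0.909, 0.416, 0.031], [0.022, 0.027, -0.999]]
force: [0.5, -0.6, 0.3]
opening: 0.0847
```

```bash
cat > look.py <<'E'
import sys
from h import *
k=sys.argv[1]; st()
for n in("side","top"):
    im,d=ctrl.snapshot(n); cv2.imwrite(f"pics/{n}{k}.png",im[...,::-1]); W=cloud(n,d)
    hsv=cv2.cvtColor(im,cv2.COLOR_RGB2HSV); red=((hsv[...,0]<8)|(hsv[...,0]>172))&(hsv[...,1]>90)&(d>0)
    m=red&(W[...,2]>.155)&(W[...,2]<.2)&(abs(W[...,1])<.06)
    if m.sum(): print(n,"cap",m.sum(),((W[m].min(0)+W[m].max(0))/2).round(4),"ztop",np.percentile(W[m][:,2],[50,90]).round(4))
    if n=="top":
        ye=(abs(hsv[...,0].astype(int)-26)<8)&(hsv[...,1]>110)&(abs(W[...,2]-.106)<.006)&(W[...,1]<-.03)&(W[...,0]>.4)
        if ye.sum()>10: v=cv2.fitLine(W[ye][:,:2].astype(np.float32),2,0,.01,.01).ravel(); print("bar",np.degrees(np.arctan(v[1]/v[0])))
a=cv2.imread(f'pics/top{k}.png')[140:230,260:380]; b=cv2.imread(f'pics/side{k}.png')[150:240,270:390]
cv2.imwrite(f'pics/v{k}.png',cv2.resize(np.hstack([a,b]),(800,300),interpolation=2))
E
python3 look.py 6
```

```text
17.45 [ 0.49   -0.1266  0.2355] [[-0.417, 0.909, 0.015], [0.909, 0.416, 0.031], [0.022, 0.027, -0.999]] [ 0.5 -0.6  0.3] 0.08474788249765287 [ -8.8   7.9  21.9 107.8  -5.4  64.4 129.8]
side cap 165 [ 0.5521 -0.0008  0.1734] ztop [0.183  0.1886]
top cap 226 [0.5574 0.0053 0.1751] ztop [0.1857 0.1886]
bar -1.2847147
```

View pics/v6.png

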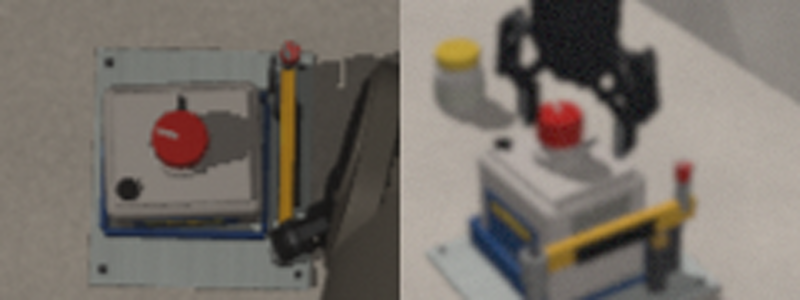

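```bash
python3 - <<'E'
from h import *
def hit(n,uv,z):
    K,R,t=cal(n); r=R.T@np.linalg.inv(K)@[uv[0],uv[1],1]; c=-R.T@t; return (c+r*(z-c[2])/r[2])[:2]
for k in("0","6"):
    im=cv2.imread(f"pics/top{k}.png").astype(float); g=np.minimum(im[...,1],im[...,0])
    sat=im[...,2]-g
    m=np.zeros((400,640),np.uint8); m[165:200,300:330]=(sat>60)[165:200,300:330]
    (cx,cy),r=cv2.minEnclosingCircle(cv2.findNonZero(m)); mm=np.zeros_like(m); 
    v,u=np.mgrid[:400,:640]; C=hit("top",(cx,cy),.188)
    disc=(np.hypot(u-cx,v-cy)<r-1.5); w=np.where(disc,np.clip(g-np.median(g[disc])-25,0,None),0)
    uv=(w*u).sum()/w.sum(),(w*v).sum()/w.sum(); D=hit("top",uv,.188)-C
    # jug top dims
    print(k,(cx,cy,r),uv,C.round(4),D.round(4),"angle",np.degrees(np.arctan2(D[1],D[0])))
    d=np.load("pics/top0.npy") if k=="0" else ctrl.snapshot("top")[1]
    W=cloud("top",d); j=(abs(W[...,2]-.137)<.008)&(abs(W[...,0]-.557)<.09)&(abs(W[...,1]-.003)<.08)
    j=cv2.morphologyEx(j.astype(np.uint8),cv2.MORPH_OPEN,np.ones((3,3))); print("jug",cv2.minAreaRect(W[j>0][:,:2].astype(np.float32)*1000))
E
```

```text
0 (313.5, 180.8000030517578, 8.005720138549805) (np.float64(313.446735395189), np.float64(177.23367697594503)) [0.5569 0.0038] [0.0099 0.0002] angle 1.013047846611343
jug ((558.824462890625, 5.161266326904297), (119.1531753540039, 100.12480926513672), 88.53004455566406)
6 (313.44354248046875, 181.01612854003906, 8.165940284729004) (np.float64(310.0760563380282), np.float64(179.56619718309858)) [0.5563 0.0039] [0.0041 0.0093] angle 66.39042733116193
jug ((558.62353515625, 4.736660003662109), (100.05188751220703, 119.90940856933594), 2.0465590953826904)
```

The stripe now reads about 65°, and the jug has yawed about 3° in its play. The cap may be short of its 71.6° stop, so I'll regrip harder and turn it to the stop while watching the torque.

```bash
python3 -c "
from h import *
to(.5563,.0039,.225,70)"
```

```text
t 17.6 tcp [ 0.489  -0.1286  0.2353] phi 114.2 F [0.5 1.2 0.4] op 0.085
 total shift cm [ 9.31 11.53  1.53] rz 44.2 tilt deg tool [ 1.47 -1.24  0.  ]
```

drive_tool --commands '[[8.5, [2.3, 2.8, 0], [1.5, -1.2, 0]], [8.5, [2.3, 2.8, 0], [0, 0, 0]], [8.5, [2.3, 2.8, 0], [0, 0, 0]], [8.5, [2.0, 2.6, 0], [0, 0, 0]], [8.5, [0, 0, 0], [0, 0, 10]], [8.5, [0, 0, 0], [0, 0, 10]], [8.5, [0, 0, 0], [0, 0, 10]], [8.5, [0, 0, 0], [0, 0, 10]], [8.5, [0, 0, 0], [0, 0, 0]], [8.5, [0, 0, 0], [0, 0, 0]]]'

```text
t: 18.85
tool_pos: [0.5604, 0.0181, 0.2424]
eef_rot: [[0.272, 0.962, 0.007], [0.962, -0.272, 0.007], [0.009, 0.005, -1.0]]
force: [0.5, 0.7, -0.1]
opening: 0.085
```

```bash
python3 -c "
from h import *
to(.5563,.0039,.160,70)"
```

```text
t 18.85 tcp [0.5604 0.0181 0.2424] phi 74.2 F [ 0.5  0.7 -0.1] op 0.085
 total shift cm [-1.55 -0.05  8.22] rz 4.2 tilt deg tool [ 0.28 -0.52  0.  ]
```

drive_tool --commands '[[8.5, [-1.5, 0, 0], [0.3, -0.5, 0]], [8.5, [0, 0, 2.5], [0, 0, 4]], [8.5, [0, 0, 2.5], [0, 0, 0]], [8.5, [0, 0, 2], [0, 0, 0]], [8.5, [0, 0, 1.0], [0, 0, 0]], [8.5, [0, 0, 0], [0, 0, 0]], [4, [0, 0, 0], [0, 0, 0]], [4, [0, 0, 0], [0, 0, 0]], [4, [0, 0, 0], [0, 0, 0]], [4, [0, 0, 0], [0, 0, 0]]]' --force 110

```text
t: 20.1
tool_pos: [0.5591, 0.0008, 0.1648]
eef_rot: [[0.337, 0.942, 0.008], [0.942, -0.337, 0.002], [0.005, 0.007, -1.0]]
force: [0.5, 1.3, -3.5]
opening: 0.0429
```

drive_tool --commands '[[4, [0, 0, 0], [0, 0, 0]], [4, [0, 0, 0.3], [0, 0, 0]], [4, [0, 0, 0.3], [0, 0, 0]], [4, [0, 0, 0.3], [0, 0, 0]], [4, [0, 0, 0.3], [0, 0, 0]], [4, [0, 0, 0.3], [0, 0, 0]], [4, [0, 0, 0.3], [0, 0, 0]], [4, [0, 0, 0.25], [0, 0, -1]], [4, [0, 0, 0.25], [0, 0, -1]], [4, [0, 0, 0.25], [0, 0, -1]]]'

```text
t: 21.35
tool_pos: [0.5593, 0.0032, 0.1555]
eef_rot: [[0.29, 0.957, 0.006], [0.957, -0.29, 0.012], [0.014, 0.002, -1.0]]
force: [-5.8, 3.6, 16.6]
opening: 0.0429
```

```bash
python3 -c "
from h import *
s=st(); print(s['torque']); to(.5563,.0039,.150,70)"
```

```text
21.35 [0.5593 0.0032 0.1555] [[0.29, 0.957, 0.006], [0.957, -0.29, 0.012], [0.014, 0.002, -1.0]] [-5.8  3.6 16.6] 0.04291593440151518 [-21.4  18.5  20.9 106.3  -8.7  56.3  76.5]
[ 0.25270637  1.25554157 -1.11061683]
t 21.35 tcp [0.5593 0.0032 0.1555] phi 73.1 F [-5.8  3.6 16.6] op 0.0429
 total shift cm [-0.03 -0.31  0.55] rz 3.1 tilt deg tool [ 0.13 -0.78  0.  ]
```

drive_tool --commands '[[4, [0, 0, 0.25], [0, 0, -1]], [4, [0, 0, 0.25], [0, 0, -1]], [4, [0, 0, 0.25], [0, 0, -1]], [4, [0, 0, 0.2], [0, 0, -1]], [4, [0, 0, 0.2], [0, 0, -1]], [4, [0, 0, 0.2], [0, 0, -1]], [4, [0, 0, 0.2], [0, 0, -1]], [4, [0, 0, 0.2], [0, 0, -1]], [4, [0, 0, 0.2], [0, 0, -1]], [4, [0, 0, 0.2], [0, 0, -1]]]'

```text
t: 22.6
tool_pos: [0.5594, 0.003, 0.1556]
eef_rot: [[0.202, 0.979, 0.007], [0.978, -0.202, 0.043], [0.044, -0.002, -0.999]]
force: [-4.4, 5.2, 13.9]
opening: 0.0435
```

```bash
python3 -c "
from h import *
s=st(); print(s['torque'])"
```

```text
22.6 [0.5594 0.003  0.1556] [[0.202, 0.979, 0.007], [0.978, -0.202, 0.043], [0.044, -0.002, -0.999]] [-4.4  5.2 13.9] 0.04347202080580468 [-19.1  18.3  19.5 106.3 -10.2  56.3  83.4]
[ 0.03704557  1.23471178 -2.9003989 ]
```

A torque of 2.9 Nm with almost no motion means the cap is at its end stop. Releasing now.

drive_tool --commands '[[4, [0, 0, -0.3], [0, 0, 0]], [4, [0, 0, -0.4], [0, 0, 0]], [8.5, [0, 0, 0], [0, 0, 0]], [8.5, [0, 0, 0], [0, 0, 0]], [8.5, [0, 0, 0], [0, 0, 0]], [8.5, [0, 0, 0], [0, 0, 0]], [8.5, [0, 0, -2.5], [0, 0, 0]], [8.5, [0, 0, -5], [0, 0, 0]], [8.5, [-5, -4, -3], [0, 0, 0]], [8.5, [-5, -4, 0], [0, 0, 0]]]'

```text
t: 23.85
tool_pos: [0.4649, -0.0789, 0.2629]
eef_rot: [[0.211, 0.978, 0.003], [0.977, -0.211, 0.041], [0.041, -0.005, -0.999]]
force: [-0.8, -1.3, -0.2]
opening: 0.0855
```

drive_tool --commands '[[8.5, [-5, -2, 0], [0, 0, 0]], [8.5, [-5, 0, 0], [0, 0, 0]], [8.5, [-3, 0, 0], [0, 0, 0]], [8.5, [0, 0, 0], [0, 0, 0]], [8.5, [0, 0, 0], [0, 0, 0]], [8.5, [0, 0, 0], [0, 0, 0]], [8.5, [0, 0, 0], [0, 0, 0]], [8.5, [0, 0, 0], [0, 0, 0]], [8.5, [0, 0, 0], [0, 0, 0]], [8.5, [0, 0, 0], [0, 0, 0]]]'

```text
t: 25.1
tool_pos: [0.4139, -0.2041, 0.2582]
eef_rot: [[0.207, 0.978, 0.006], [0.977, -0.207, 0.043], [0.043, -0.003, -0.999]]
force: [-0.2, 1.0, -0.1]
opening: 0.0851
```

```bash
python3 look.py 7; python3 - <<'E'
from h import *
for q in("rack_mid","amber_mid","pot_mid"):
  for n in ("side","top"):
    for r in ctrl.find_in(q,n)[:1]: print(q,n,np.round(r["extent"]),round(r["confidence"],2))
E
```

```text
25.1 [ 0.4139 -0.2041  0.2582] [[0.207, 0.978, 0.006], [0.977, -0.207, 0.043], [0.043, -0.003, -0.999]] [-0.2  1.  -0.1] 0.08505041709899995 [ -7.9   2.4  31.7 110.6  -3.9  68.1 103.4]
side cap 7 [ 0.5396 -0.014   0.1678] ztop [0.1686 0.1717]
top cap 231 [0.5593 0.0027 0.1744] ztop [0.186  0.1886]
bar -0.9152753
rack_mid side [422. 297.  49.  52.] 0.93
amber_mid side [239. 183.  16.  33.] 0.75
amber_mid top [194. 230.  22.  23.] 0.67
pot_mid side [287. 171.  15.  23.] 0.61
pot_mid top [313. 180.  22.  22.] 0.24
```

View pics/v7.png

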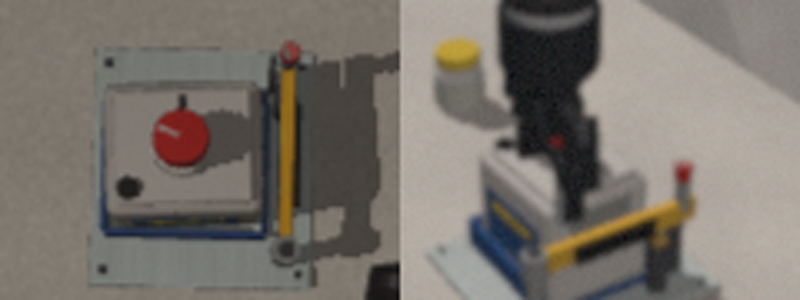

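```bash
python3 - <<'E'
from h import *
def hit(uv,z):
    K,R,t=cal("top"); r=np.linalg.solve(K,[uv[0],uv[1],1])@R; c=-R.T@t; return (c+r*(z-c[2])/r[2])[:2]
fr=[ctrl.snapshot("top")[0] for _ in range(6)]
for k,im in (("0",cv2.imread("pics/top0.png")[...,::-1]),("6",cv2.imread("pics/top6.png")[...,::-1]),("now",np.mean(fr,0))):
    g=im[...,1].astype(float); v,u=np.mgrid[:400,:640]; disc=np.hypot(u-313.5,v-180.8)<6.5
    w=np.where(disc,np.clip(g-np.median(g[disc])-15,0,None),0); 
    P=np.array([hit((a,b),.188) for a,b in zip(u[w>0],v[w>0])]); W=w[w>0]
    c=np.average(P,axis=0,weights=W); e,V=np.linalg.eigh(np.cov(P.T,aweights=W)); x=V[:,1]
    print(k,len(W),c.round(4),"axis deg",np.degrees(np.arctan2(x[1],x[0]))%180,"ecc",e[1]/e[0])
E
```

```text
0 13 [0.5667 0.0039] axis deg 177.87003917387946 ecc 8.577713666727833
6 17 [0.5602 0.013 ] axis deg 71.92418152217786 ecc 6.842167272132898
now 16 [0.5624 0.0127] axis deg 68.22631086189499 ecc 8.922460021325339
```

```bash
python3 -c "
from h import *
print(ctrl.finish_job()); st()"
```

```text
the job is handed in; nothing more can be done
None
the job is handed in; nothing more can be done
```

I swung the brace home first. Then I gripped the red cap, pressed it to the bottom, turned it anticlockwise to its stop and let it spring back up. I handed the job in at about 26 s of the 54 s allowed, with the arm clear of everything.

**Brace:** The bar lies at about -1°, the same as the cradle's yaw, and the push ended at about 17 N. That is more than the detent's 8 N, so it is at its stop.

**Cap:**
- **First turn:** The gripper went about 96°, so it slipped on the cap towards the end. I could not tell whether the cap had reached its stop.
- **Second turn:** I gripped harder, pressed again and turned until the torque reached 2.9 Nm with almost no motion, which I take as the end stop.
- **Afterwards:** The cap top is back at about 187 mm, so it is up. The stripe has turned about 70° from its start by its line direction, with a few degrees of pixel uncertainty; the stop is at 71.6°. An earlier, cruder reading gave about 65°.

**Jug:** It is still standing in the cradle, turned about 3° within its play.

**Bystanders:** The rack, amber bottle and pot show where they were in the side view. In the last top-view check the rack was not reported, and the pot came back only as a low-confidence false match on the red cap.

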